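# Close the rover's dust flaps and hold its lid at the hinge for the pin

## Robot

A 6-joint arm with a two-finger parallel gripper is mounted at the origin on the work surface. World frame = base frame: x ahead of the robot, y to its left, z up, the work surface at z = 0. Lengths are in m, angles in rad, forces in N, time in s.
With the tool pointing down it reaches from about 0.425 to 0.95 m from the base axis. Payload 3.5 kg.
Tool frame: the origin (TCP) lies between the finger pads; the fingertips stand 19 mm ahead of it and the grasp point (between the pads) is the TCP; y points along the fingers, z is the direction in which the jaws open and shut, and the axes are right-handed (so a half turn about y gives the same grasp; the last joint's range is limited). The gripper opens to 85 mm and grips with 20 to 120 N. Pads are 22 mm wide; open, the fingers measure 114 mm over their backs; the gripper's body (76 mm by 85 mm) begins 54 mm behind the grasp point. The pads swing forward as they close: fully open they stand 13 mm farther back than shut.
Start: joints at [0.976, 0.286, 1.577, -0, 1.279, -0.15], TCP at [0.29, 0.609, 0.25] pointing down, gripper open.
Joint ranges: [-2.77, 2.77], [-0.9, 2.22], [0.21, 2.48], [-1.53, 4.67], [0.24, 2.81], [-2.84, 2.84]. Speed limits (rad/s): [2.79, 2.79, 3.14, 3.14, 3.14, 3.14].

## Interface

Orientations are given as a unit quaternion [x, y, z, w].
In Python, from plant import get_state, read_camera, camera_model, sign_off gives the robot as it stands.
- The arm moves only by the tool carry_out, never from a script. Its argument "moves" is a list of rows, each a list of 7 numbers: the turn, a rotation vector about the tool's x, y, z in rad, then the shift along the tool's x, y, z in m, then the closure, from -1 (fully open) to 1 (shut). In form: [[wx, wy, wz, dx, dy, dz, jaw], ...]. A call has 1 to 10 rows; each row shifts and turns the commanded pose from where the row before left it, along the tool's axes as they then stand; what a row does not reach is not made up. A row lasts 1/8 s, in which the tool goes at most 62.5 mm and 10.7 degrees, less where a joint would pass 70% of its speed; a pose out of reach is approached as far as the arm can. A call is refused whole if a number of a shift passes 0.0625 or a number of a turn 0.188, either way. A call with a gripper value outside its range is refused whole. The fingers move at their own pace and stop on an object; "squeeze" is the grip in N (left out, the last holds). Time passes only in rows, so rows that do not move let the fingers close. It gives the time, the measured TCP pose, the force and the opening at its end, in the units of the state.
- get_state(): the state, without advancing time (a new reading comes with each control period).
- read_camera(name): name is "scene" or "top" or "wrist"; returns the picture (384x512x3 uint8, blue, green, red); there is no depth.
- camera_model(name): a dict with "camera_matrix" (3x3 intrinsics, pixels), "pose" (4x4, takes a point from camera to world coordinates). Camera axes: x right, y down, z forward; pixel columns grow to the right and rows downward; lengths in m; the calibration is good to about 2 mm. A picture is of the moment at which its call begins: read the wrist's pose just before it. camera_model takes no time and is no camera call; for the wrist camera it gives the pose at the moment of the call.
- sign_off(): hands the job in, once; it reports no verdict.
The state is a dict: "time": time; "qpos": joint angles; "dq": joint speeds; "joint_efforts": joint torques, N m; "eef_pos": TCP position; "tcp_rot": TCP orientation; "contact_force": force on the tool from outside, world axes, zero at the start; "wrist_torque": the same for the moment, N m; "opening": opening from 0.0 (shut) to 1.0 (fully open).
Only numpy, scipy, OpenCV 4.12 (cv2) and the standard library are available. Lean on these libraries where they do the work, as an engineer would, in place of code of your own. Each camera call takes 0.05 s, during which the arm holds its last target. There are 200 camera calls.

## Task

Close up the rover's electronics bay: fold the short orange flap down flat first, then the long one flat over it. Then lift the bay lid out of the board rack and, holding it upright with its solar cells facing away from the bay, bring its two hinge knuckles into the gaps between the three on the back of the bay so that the holes line up for the pin, without forcing it. Finish while holding it there, its weight hanging in the gripper and not resting or pressing on the rover, with the flaps still shut and everything else left undisturbed.

Things in the scene. Friction and masses are not known exactly. Their poses are not given: they have to be found in the camera images.
- rover: test rover, dark grey with four black cleated wheels (tops 146 mm up), fixed on a bolted-down aluminium plate 380 x 350 x 12 mm. Origin: centre of the plate's underside; x points to the rover's back (away from the robot at yaw 0), y to its left, z up. The open electronics bay on its deck is a box 120 (x) by 160 (y) mm outside, centred on the origin, walls 4 mm, deck 130 mm and rim 175 mm up
- bay_hinge_left (a point): point on the fixed leaf's hinge axis in the middle of its left gap (rover x = 74, y = +25, z = 180 mm); axes as the rover's
- bay_hinge_right (a point): the same in the right gap (rover y = -25 mm)
- short_flap_hinge (a point): middle of the short flap's hinge line, inside the bay's right wall (rover y = -74.5 mm, z = 164 mm, 11 mm below the rim); the line runs along rover x
- long_flap_hinge (a point): middle of the long flap's hinge line, inside the bay's left wall (rover y = +74.5 mm, z = 170 mm); the line runs along rover x
- flap_short (a joint): angle of the short orange flap (106 mm along rover x, 58 mm from hinge to free edge, 4 mm thick, white edge strip): 0 = flat over the bay, at its stop, pointing to the rover's left; pi/2 = upright; starts at 1.35 to 1.7, can lean out to 1.75. Stiff hinge (0.05 N m): stays where it is left, so push it all the way down
- flap_long (a joint): angle of the long orange flap (106 mm along rover x, 92 mm from hinge to free edge, 4 mm thick, steel edge strip): 0 = flat, lapping over the short flap's edge, pointing to the rover's right; pi/2 = upright; starts at 1.35 to 1.7; same stiff hinge
- rack: black circuit-board rack, 200 (x) by 166 (y) by 70 mm, fixed, with slotted side rails; floor 8 mm thick. Origin: centre of its underside; three slots across y: the lid's in the middle (x = 0, 13 mm wide), small boards 60 mm tall in those at x = -65 and +65 mm
- lid: loose bay lid, about 0.25 kg: aluminium panel 10 mm thick (x), 140 wide (y), 120 tall (z), upright in the rack, hinge edge down. Origin: middle of its hinge axis, 16 mm above the table in the rack; y along that axis, z up through the panel (14 to 134 mm above the axis, x = -5 to +5 mm), x the normal on the dark blue solar-cell side. Fitted upright, its axes are parallel to the rover's
- lid_hinge_left (a point): middle of the lid's left knuckle on its hinge axis (lid y = +25 mm); two steel knuckles, 16 mm in diameter, 22 mm long, bore 9 mm, hang under the panel
- lid_hinge_right (a point): middle of the lid's right knuckle (lid y = -25 mm)
- lid_top_edge (a point): middle of the lid's free top edge, 134 mm above its hinge axis; the top 36 mm of the panel is bare and is where to grip it, across its 10 mm thickness
- pin: T-handled steel hinge pin, 6 mm by 125 mm, red handle, lying ready on the fixture plate behind the rover; a helper will drive it afterwards: leave it alone
- board_a: green circuit board in the rack slot nearer the robot, 140 x 60 x 4 mm: leave it alone
- board_b: blue circuit board in the rack's far slot, same size: leave it alone
- tape: roll of blue tape lying flat, 100 mm across, 24 mm high: leave it alone
- driver: screwdriver lying on the table, 200 mm long: leave it alone
- threadlock: small blue bottle with a red cap, 36 mm across, 85 mm high: leave it alone
- spare_wheel: spare black rover wheel lying flat, 128 mm across, 44 mm high: leave it alone
- accel: brass accelerometer puck, 22 mm across, 16 mm high: leave it alone
- bay_hinge_mid (a point): middle of the fixed hinge leaf's axis (rover x = 74, y = 0, z = 180 mm; 14 mm behind the bay's back wall); axis along rover y. Three steel knuckles, 16 mm in diameter and 22 mm long, at y = -50, 0 and +50 mm leave two gaps 28 mm long, open above and below: nothing there holds the lid at the right height. Bores 9 mm, for a round-nosed 6 mm pin
There are look-alikes about, which are no part of the job. There is more than one size of the lid; the job needs the middle-sized.

How it is judged:
By the outcome, as a careful person would: the job done as asked, in the order asked, and still so for the second after the job is handed in, while the arm keeps its last pose, push and grip.
It also fails if it takes over 69 s, if anything falls off the work surface, if the arm or the gripper's body presses on something with over 40 N, if the wrist force passes 120 N, or if a joint passes its speed limit or range.

## Working session

There is one attempt and no reset: what is moved stays moved. The work goes in short steps, Python scripts to look and compute and a tool call to move; the robot and the scene stay as the last step left them, time stands still between calls to the robot, and variables do not carry over. Pictures are saved under pics/ and viewed, about 8 in all and at most 12, crops included, and the job is handed in when it is done.

Besides the shell and the picture viewer there is one more tool, called after "Emit:" as name([rows], argument=value, ...), one row to a line, values as JSON. carry_out: Moves the arm, as the interface text tells. Its arguments: {"type":"object","properties":{"moves":{"type":"array","items":{"type":"array","items":{"type":"number"}}},"squeeze":{"type":"number"}},"required":["moves"]}

```bash
mkdir -p pics; ls
python3 - <<'E'
from plant import *
import cv2,numpy as np
s=get_state();print({k:np.round(v,3).tolist() for k,v in s.items()})
for n in ("scene","top","wrist"):
    m=camera_model(n);print(n,np.round(m["camera_matrix"],1).tolist(),np.round(m["pose"],4).tolist())
    cv2.imwrite(f"pics/{n}0.png",read_camera(n))
a=cv2.imread("pics/scene0.png");b=cv2.imread("pics/top0.png")
E
```

```text
pics
{'time': 0.0, 'qpos': [0.976, 0.287, 1.578, 0.0, 1.279, -0.15], 'dq': [-0.001, 0.001, -0.0, -0.0, 0.0, -0.0], 'joint_efforts': [0.0, -40.599, -29.262, -0.0, 0.006, 0.0], 'eef_pos': [0.29, 0.609, 0.249], 'tcp_rot': [0.69, -0.156, 0.156, -0.689], 'contact_force': [-0.277, -1.105, 0.1], 'wrist_torque': [0.065, -0.009, 0.001], 'opening': 1.002}
scene [[405.9, 0.0, 248.7], [0.0, 405.9, 188.5], [0.0, 0.0, 1.0]] [[0.6462, 0.6361, -0.4216, 1.1341], [0.7631, -0.5452, 0.347, -0.5711], [-0.0091, -0.546, -0.8378, 1.3777], [0.0, 0.0, 0.0, 1.0]]
top [[404.1, 0.0, 256.1], [0.0, 404.1, 188.5], [0.0, 0.0, 1.0]] [[-0.0204, -0.9968, 0.0767, 0.3705], [-0.9998, 0.0201, -0.0036, -0.0453], [0.0021, -0.0767, -0.997, 1.8364], [0.0, 0.0, 0.0, 1.0]]
wrist [[308.8, 0.0, 256.0], [0.0, 308.8, 192.3], [0.0, 0.0, 1.0]] [[0.4303, 0.8597, 0.2752, 0.2193], [0.9027, -0.4089, -0.134, 0.6429], [-0.0027, 0.3061, -0.952, 0.372], [0.0, 0.0, 0.0, 1.0]]
```

View pics/top0.png

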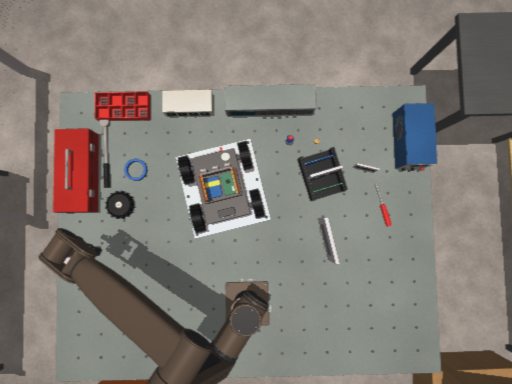

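View pics/scene0.png

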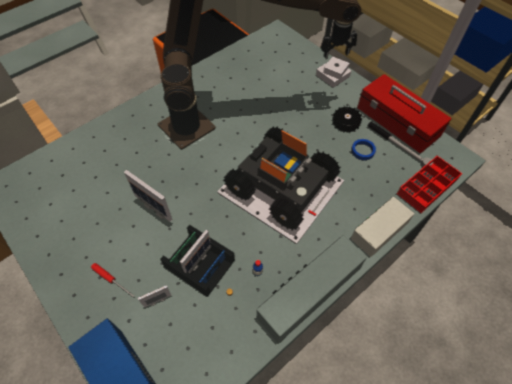

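The top view shows the rover near (222,188), the rack near (322,174), a large look-alike lid at (330,240) and a small one at (367,168). Next I'll enlarge crops.

```bash
cat > h.py <<'E'
from plant import *
import cv2,numpy as np
from scipy.spatial.transform import Rotation as R
def px2w(n,u,v,z,m=None):
    m=m or camera_model(n);P=np.array(m["pose"]);K=np.array(m["camera_matrix"])
    d=P[:3,:3]@np.linalg.solve(K,[u,v,1.]);o=P[:3,3];return o+d*(z-o[2])/d[2]
def w2px(n,p,m=None):
    m=m or camera_model(n);P=np.array(m["pose"]);K=np.array(m["camera_matrix"])
    q=K@(P[:3,:3].T@(np.array(p)-P[:3,3]));return q[:2]/q[2]
def crop(src,dst,x0,y0,x1,y1,f):
    a=src if not isinstance(src,str) else cv2.imread(src)
    c=cv2.resize(a[y0:y1,x0:x1],None,fx=f,fy=f,interpolation=cv2.INTER_CUBIC)
    st=20
    for x in range(x0-x0%st+st,x1,st): cv2.putText(c,str(x),(int((x-x0+.5)*f)-12,10),0,.35,(0,255,255),1);cv2.line(c,(int((x-x0+.5)*f),12),(int((x-x0+.5)*f),18),(0,255,255),1)
    for y in range(y0-y0%st+st,y1,st): cv2.putText(c,str(y),(0,int((y-y0+.5)*f)+4),0,.35,(0,255,255),1);cv2.line(c,(24,int((y-y0+.5)*f)),(30,int((y-y0+.5)*f)),(0,255,255),1)
    cv2.imwrite(dst,c)
E
python3 - <<'E'
from h import *
crop("pics/top0.png","pics/topc.png",170,132,358,242,4.2)
crop("pics/scene0.png","pics/scenec.png",160,120,350,300,3.3)
E
```

```text
(no output)
```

View pics/topc.png

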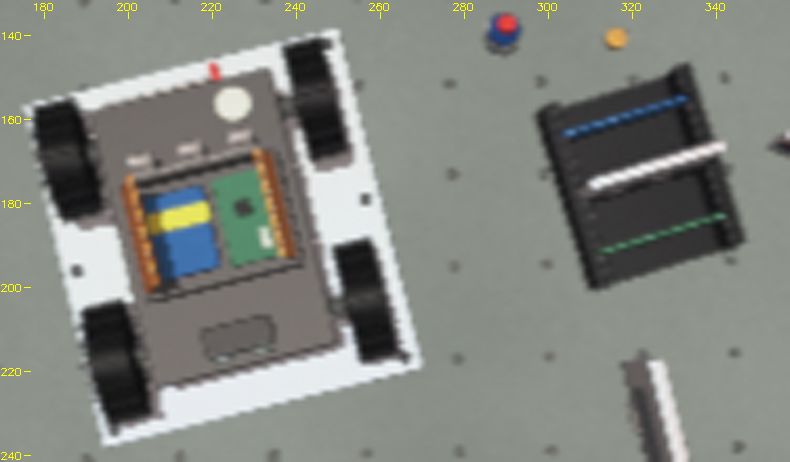

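View pics/scenec.png

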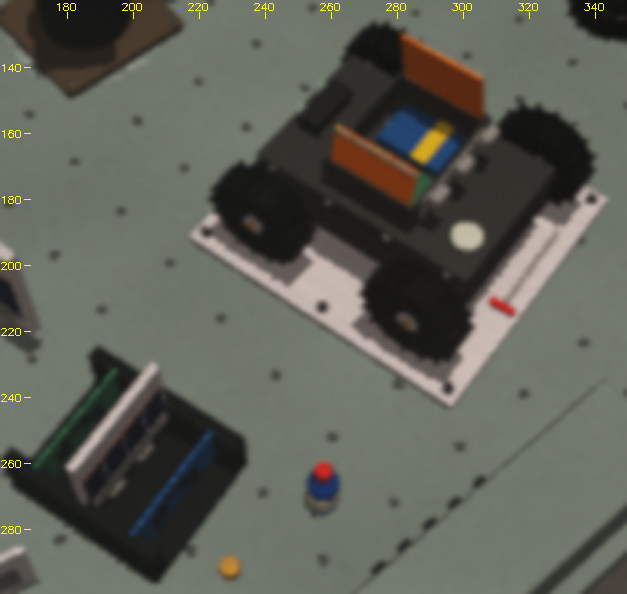

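The rack holds the middle lid, with its solar cells facing far (+x). Flaps stand near upright on the rover's left and right. In the top view the plate corners are about (176,157), (250,139), (270,219) and (196,238), and the knuckles about (203,169.5), (214.5,167) and (226.5,164).

Run:
```python
from h import *
def fit(loc,obs):
    loc=np.array(loc);obs=np.array(obs);n=len(loc[0])
    a=loc-loc.mean(0);b=obs-obs.mean(0);th=np.arctan2((a[:,0]*b[:,1]-a[:,1]*b[:,0]).sum(),(a*b).sum())
    c,s=np.cos(th),np.sin(th);M=np.array([[c,-s],[s,c]]);t=obs.mean(0)-M@loc.mean(0)
    return th,t,(obs-loc@M.T-t)*1000
W=lambda n,pts,z:[px2w(n,u,v,z)[:2] for u,v in pts]
np.set_printoptions(precision=3,suppress=True)
o=W("top",[(176,157),(250,139),(270,219),(196,238)],.012)
print("plate",*fit([(.19,.175),(.19,-.175),(-.19,-.175),(-.19,.175)],o))
o=W("scene",[(197.5,191),(297,242),(343.5,180)],.012)
print("plate scene",*fit([(-.19,-.175),(.19,-.175),(.19,.175)],o))
o=W("top",[(203,169.5),(214.5,167),(226.5,164)],.186);print("knuckles",*fit([(.074,.05),(.074,0),(.074,-.05)],o))
o=W("top",[(298.5,158.5),(333,147),(347,190),(311,200)],.07);print("rack",*fit([(.1,.083),(.1,-.083),(-.1,-.083),(-.1,.083)],o))
o=W("top",[(309.5,175.5),(342,166.5)],.150);print("lid",*fit([(0,.07),(0,-.07)],o))
print(R.from_quat(get_state()["tcp_rot"]).as_matrix())
```

```text
plate 0.2271973797361448 [0.516 0.098] [[-0.156 -1.396]
 [-2.747  1.173]
 [ 1.122  3.756]
 [ 1.782 -3.533]]
plate scene 0.2474731997433073 [0.502 0.082] [[-37.642 -34.481]
 [ 14.459  18.935]
 [ 23.183  15.546]]
knuckles 0.21184777017413617 [0.518 0.101] [[ 0.436 -0.801]
 [-0.68   0.713]
 [ 0.244  0.089]]
rack 0.27292167252695765 [ 0.565 -0.345] [[-4.05  -3.848]
 [-0.594  2.048]
 [ 0.28   1.227]
 [ 4.364  0.573]]
lid 0.25060765448431777 [ 0.568 -0.346] [[-0.28   1.096]
 [ 0.28  -1.096]]
[[ 0.903 -0.001  0.43 ]
 [-0.43  -0.002  0.903]
 [-0.    -1.    -0.002]]
```

Emit:
carry_out([
  [0,0.181,0,0,-0.018,0,1],
  [0,0.181,0,0,-0.018,0,1],
  [0,0.181,0,0,-0.018,0,1],
  [0,0.181,0,0,-0.018,0,1],
  [0,0.181,0,0,-0.018,0,1],
])

```text
time: 0.78
eef_pos: [0.2903, 0.6091, 0.3403]
tcp_rot: [0.551, -0.443, 0.443, -0.55]
contact_force: [0.3, -0.1, 0.3]
opening: -0.002
```

Emit:
carry_out([
  [0,0,0,0.056,0,0.011,1],
  [0,0,0,0.056,0,0.011,1],
  [0,0,0,0.056,0,0.011,1],
  [0,0,0,0.056,0,0.011,1],
  [0,0,0,0.056,0,0.011,1],
  [0,0,0,0.056,0,0.011,1],
  [0,0,0,0.056,0,0.011,1],
  [0,0,0,0.056,0,0.011,1],
  [0,0,0,0.056,0,0.011,1],
  [0,0,0,0.056,0,0.011,1],
])

```text
time: 2.02
eef_pos: [0.5207, 0.0853, 0.3401]
tcp_rot: [-0.552, 0.442, -0.442, 0.552]
contact_force: [0.9, 0.4, 1.0]
opening: 0.002
```

```bash
cat >> h.py <<'E'
np.set_printoptions(precision=4,suppress=True)
def rover(c,yaw,p): 
    co,s=np.cos(yaw),np.sin(yaw);return np.array([c[0]+co*p[0]-s*p[1],c[1]+s*p[0]+co*p[1],p[2]])
def delta(goal,yaw=None):
    "tool-frame shift and turn about tool y to reach TCP goal with tool-z heading yaw"
    s=get_state();M=R.from_quat(s["tcp_rot"]).as_matrix();cy=np.arctan2(M[1,2],M[0,2])
    d=M.T@(np.array(goal)-s["eef_pos"]);return d,(None if yaw is None else cy-yaw),"down axis",M[:,1],"yaw",cy
E
python3 - <<'E'
from h import *
s=get_state();print(s["time"],s["eef_pos"],s["contact_force"],s["opening"],s["qpos"]);print(delta(s["eef_pos"],.22))
import pickle
m=camera_model("wrist");a=read_camera("wrist");pickle.dump(m,open("w1.pkl","wb"));cv2.imwrite("pics/w1.png",a);print(m["pose"])
cv2.imwrite("pics/w1b.png",cv2.resize(a,None,fx=1.55,fy=1.55,interpolation=cv2.INTER_CUBIC))
E
```

```text
2.025 [0.5207 0.0853 0.3401] [0.9208 0.4347 1.0336] 0.002496040437505385 [-0.0302 -0.0998  1.829   0.0002  1.4124 -0.2511]
(array([0., 0., 0.]), np.float64(0.0009417998364442404), 'down axis', array([-0.    ,  0.0002, -1.    ]), 'yaw', np.float64(0.22094179983644424))
[[ 0.9757  0.2087  0.0667  0.5036]
 [ 0.2191 -0.9286 -0.2995  0.162 ]
 [-0.0006  0.3068 -0.9518  0.4631]
 [ 0.      0.      0.      1.    ]]
```

View pics/w1b.png

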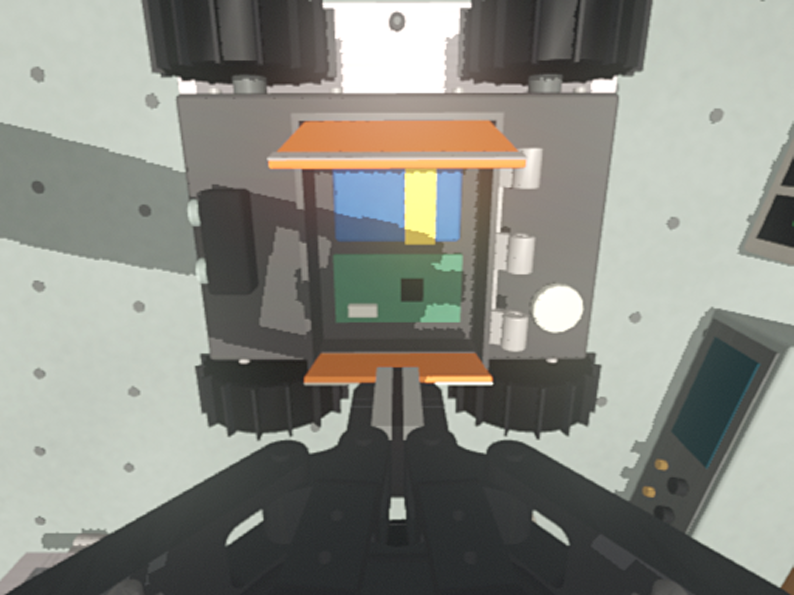

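The wrist view shows both flaps upright. The long one, with its steel edge, is at the top of the image (rover left). The short one is near (398,368). The bay knuckles are near (529,168), (521,254) and (515,330) at 1.55x, and an antenna disc is at (557,308).

```bash
cat >> h.py <<'E'
def fit(loc,obs):
    loc=np.array(loc);obs=np.array(obs)
    a=loc-loc.mean(0);b=obs-obs.mean(0);th=np.arctan2((a[:,0]*b[:,1]-a[:,1]*b[:,0]).sum(),(a*b).sum())
    c,s=np.cos(th),np.sin(th);M=np.array([[c,-s],[s,c]]);t=obs.mean(0)-M@loc.mean(0)
    return th,t,(obs-loc@M.T-t)*1000
E
python3 - <<'E'
from h import *
import pickle
m=pickle.load(open("w1.pkl","rb"))
W=lambda pts,z:[px2w("",u/1.55,v/1.55,z,m)[:2] for u,v in pts]
print(fit([(.074,.05),(.074,0),(.074,-.05)],W([(529,168.5),(521,254),(515,330)],.18)))
# bay inner/outer rim corners guess and deck corners at z=.130
print(fit([(.074,.05),(.074,0),(.074,-.05),(-.058,.08)],W([(529,168.5),(521,254),(515,330)],.18)+W([(294,116)],.175)))
c=(.517,.099);y=.22
for p in [(0,-.12,.225),(0,-.055,.225)]: g=rover(c,y,p);print(g,delta(g,y)[:2])
E
```

```text
(np.float64(0.21588823218397563), array([0.5183, 0.101 ]), array([[ 0.1917, -0.3219],
       [-0.187 , -0.2517],
       [-0.0047,  0.5736]]))
(np.float64(0.23140165128440235), array([0.5185, 0.0997]), array([[ 0.9739,  0.0162],
       [-0.1611, -0.0856],
       [-0.7351,  0.5676],
       [-0.0777, -0.4982]]))
[ 0.5432 -0.0181  0.225 ] (array([ 0.0992,  0.1153, -0.0012]), np.float64(-0.004248005335749067))
[0.529  0.0453 0.225 ] (array([ 0.0342,  0.115 , -0.0014]), np.float64(-0.004248005335749067))
```

Emit:
carry_out([
  [0,0,0,0.052,0,0,1],
  [0,0,0,0.052,0,0,1],
  [0,0,0,0,0.058,0,1],
  [0,0,0,0,0.058,0,1],
  [0,0,0,0,0,0,1],
])

```text
time: 2.7
eef_pos: [0.5395, -0.0137, 0.2184]
tcp_rot: [0.554, -0.446, 0.438, -0.55]
contact_force: [-0.3, 0.1, -0.7]
opening: -0.003
```

Emit:
carry_out([
  [0,0,0,-0.02,0,0,1],
  [0,0,0,-0.02,0,0,1],
  [0,0,0,-0.02,0,0,1],
  [0,0,0,-0.01,0.008,0,1],
  [0,0,0,-0.01,0.008,0,1],
  [0,0,0,-0.003,0.006,0,1],
  [0,0,0,-0.003,0.006,0,1],
  [0,0,0,-0.002,0.006,0,1],
  [0,0,0,0,0,0,1],
])

```text
time: 3.82
eef_pos: [0.5235, 0.0714, 0.1893]
tcp_rot: [0.552, -0.443, 0.441, -0.552]
contact_force: [-0.1, 0.5, 0.0]
opening: 0.0
```

Run:
```python
from h import *
s=get_state();print(s["time"],s["eef_pos"],s["contact_force"])
d=s["eef_pos"][:2]-[.5185,.1005];c,q=np.cos(.218),np.sin(.218);print("rover xy",c*d[0]+q*d[1],-q*d[0]+c*d[1])
```

```text
3.825 [0.5235 0.0714 0.1893] [-0.1135  0.4785  0.0091]
rover xy -0.0014083285893563315 -0.029500720531193132
```

Emit:
carry_out([
  [0,0,0,0.004,0.002,0,1],
  [0,0,0,0.003,0.0015,0,1],
  [0,0,0,0,0.0015,0,1],
  [0,0,0,0,0,0,1],
])

```text
time: 4.32
eef_pos: [0.5256, 0.0644, 0.1853]
tcp_rot: [0.552, -0.442, 0.442, -0.552]
contact_force: [1.3, -0.5, 0.9]
opening: 0.001
```

Emit:
carry_out([
  [0,0,0,0,0.001,0,1],
  [0,0,0,0,0.001,0,1],
  [0,0,0,0,0,0,1],
])

```text
time: 4.7
eef_pos: [0.5257, 0.0645, 0.1849]
tcp_rot: [0.552, -0.442, 0.442, -0.552]
contact_force: [-4.2, -1.0, 7.5]
opening: 0.001
```

Emit:
carry_out([
  [0,0,0,0,-0.053,0,1],
  [0,0,0,0,-0.053,0,1],
  [0,0,0,0,-0.053,0,1],
  [0,0,0,-0.055,0,0,1],
  [0,0,0,-0.055,0,0,1],
  [0,0,0,-0.055,0,0,1],
  [0,0,0,0,0.045,0,1],
  [0,0,0,0,0.045,0,1],
  [0,0,0,0,0,0,1],
])

```text
time: 5.82
eef_pos: [0.4866, 0.2253, 0.2476]
tcp_rot: [0.555, -0.444, 0.44, -0.549]
contact_force: [-0.4, -0.2, -0.1]
opening: -0.0
```

```bash
cat >> h.py <<'E'
def rxy(p,c=(.5185,.1005),y=.218):
    d=np.array(p[:2])-c;co,q=np.cos(y),np.sin(y);return np.array([co*d[0]+q*d[1],-q*d[0]+co*d[1]])
E
python3 - <<'E'
from h import *
s=get_state();print(s["time"],s["eef_pos"],s["contact_force"],rxy(s["eef_pos"]))
a=read_camera("wrist");cv2.imwrite("pics/w2.png",a)
E
```

```text
5.825 [0.4866 0.2253 0.2476] [-0.3926 -0.164  -0.1176] [-0.0042  0.1287]
```

View pics/w2.png

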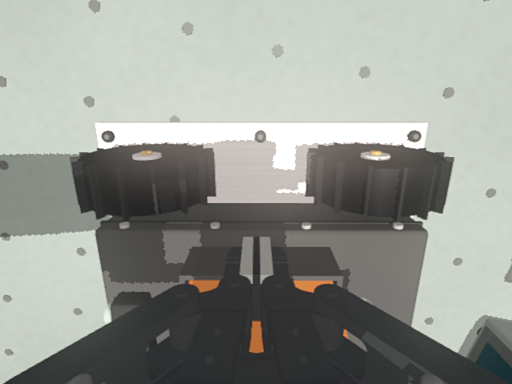

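Fingers are outside the long flap, and the orange at (205,287) and (315,287) is ahead of them. Now pushing it over.

Emit:
carry_out([
  [0,0,0,0.018,0,0,1],
  [0,0,0,0.018,0,0,1],
  [0,0,0,0.018,0,0,1],
  [0,0,0,0.018,0,0,1],
  [0,0,0,0.015,0.009,0,1],
  [0,0,0,0.015,0.009,0,1],
  [0,0,0,0.008,0.011,0,1],
  [0,0,0,0.008,0.011,0,1],
  [0,0,0,0.001,0.008,0,1],
  [0,0,0,0.001,0.003,0,1],
])

```text
time: 7.12
eef_pos: [0.5153, 0.1086, 0.2004]
tcp_rot: [0.552, -0.442, 0.441, -0.552]
contact_force: [0.4, 0.6, 0.9]
opening: 0.001
```

Emit:
carry_out([
  [0,0,0,0,0.002,0,1],
  [0,0,0,0,0.002,0,1],
  [0,0,0,0,0,0,1],
])

```text
time: 7.5
eef_pos: [0.5157, 0.1087, 0.1974]
tcp_rot: [-0.552, 0.442, -0.442, 0.552]
contact_force: [0.6, -0.0, 0.2]
opening: -0.001
```

Tip is at 0.178 and the expected flap top is about 0.172.

Emit:
carry_out([
  [0,0,0,0,0.0025,0,1],
  [0,0,0,0,0.0025,0,1],
  [0,0,0,0,0.0015,0,1],
  [0,0,0,0,0,0,1],
])

```text
time: 8.0
eef_pos: [0.5157, 0.1085, 0.1911]
tcp_rot: [-0.552, 0.442, -0.442, 0.552]
contact_force: [-1.1, -0.5, 1.4]
opening: -0.001
```

Emit:
carry_out([
  [0,0,0,0,0.001,0,1],
  [0,0,0,0,0.0005,0,1],
  [0,0,0,0,0,0,1],
])

```text
time: 8.38
eef_pos: [0.5158, 0.1085, 0.1909]
tcp_rot: [0.552, -0.442, 0.442, -0.552]
contact_force: [-3.4, -0.5, 7.8]
opening: -0.004
```

Both flaps came to a stop under about 8 N. Next is the rack.

Emit:
carry_out([
  [0,0,0,0,-0.05,0,1],
  [0,0,0,0,-0.05,0,1],
  [0,-0.03,0,0.055,-0.02,-0.005,-1],
  [0,0,0,0.057,0,-0.005,-1],
  [0,0,0,0.057,0,-0.005,-1],
  [0,0,0,0.057,0,-0.005,-1],
  [0,0,0,0.057,0,-0.005,-1],
  [0,0,0,0.057,0,-0.005,-1],
  [0,0,0,0.057,0,-0.005,-1],
  [0,0,0,0.057,0,-0.005,-1],
])

```text
time: 9.62
eef_pos: [0.5881, -0.3432, 0.3086]
tcp_rot: [-0.558, 0.434, -0.433, 0.559]
contact_force: [0.1, -0.5, 0.3]
opening: 1.0
```

Emit:
carry_out([
  [0,0,0,0.057,0,-0.005,-1],
  [0,0,0,0,0.03,0,-1],
  [0,0,0,0,0,0,-1],
  [0,0,0,0,0,0,-1],
])

```text
time: 10.12
eef_pos: [0.5976, -0.3973, 0.2797]
tcp_rot: [-0.559, 0.433, -0.433, 0.559]
contact_force: [-0.5, 0.2, 0.2]
opening: 1.002
```

Run:
```python
from h import *
import pickle
s=get_state();print(s["time"],s["eef_pos"],s["contact_force"],s["opening"],delta(s["eef_pos"])[-1])
m=camera_model("wrist");a=read_camera("wrist");pickle.dump(m,open("w3.pkl","wb"));cv2.imwrite("pics/w3.png",a)
cv2.imwrite("pics/top3.png",read_camera("top"))
cv2.imwrite("pics/w3b.png",cv2.resize(a,None,fx=1.55,fy=1.55,interpolation=cv2.INTER_CUBIC))
```

```text
10.125 [ 0.5976 -0.3973  0.2797] [-0.4663  0.2389  0.1807] 1.001618144892503 0.25167708651759674
```

View pics/w3b.png

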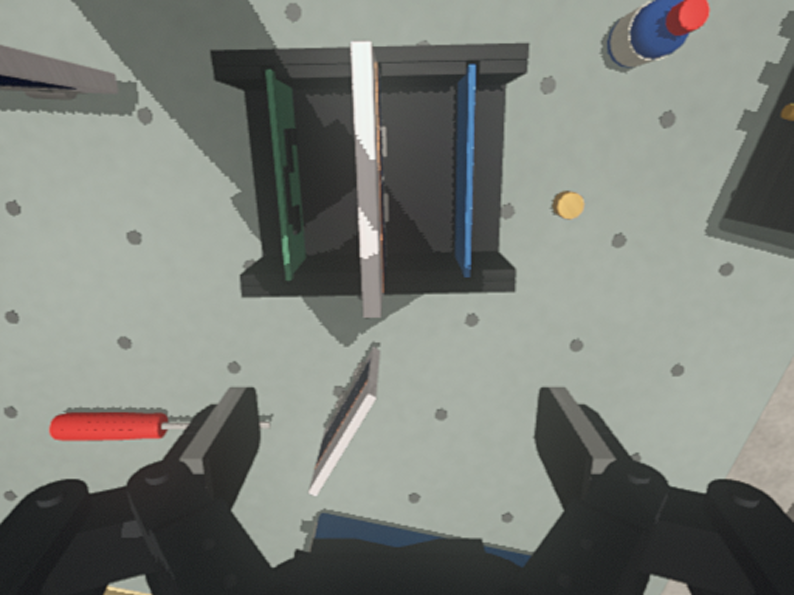

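The wrist view at 1.55x shows the lid's white top edge running from (362,42) to (372,317). Knuckles are at (383,142) and (386,205) on the cell side.

Run:
```python
from h import *
import pickle
m=pickle.load(open("w3.pkl","rb"))
a,b=[px2w("",u/1.55,v/1.55,.150,m) for u,v in [(362,42),(372,317)]]
L=a-b;c=(a+b)/2;print(a,b,np.linalg.norm(L),c,"yaw",np.arctan2(-L[0],L[1]))
k1,k2=[px2w("",u/1.55,v/1.55,.016,m) for u,v in [(379,142),(382,205)]];print("knuckles",k1,k2,np.linalg.norm(k1-k2))
f=[px2w("",u/1.55,v/1.55,.150,m)-px2w("",w/1.55,v/1.55,.150,m) for u,w,v in [(351,373,42),(363,381,317)]];print([np.linalg.norm(q) for q in f])
g=[c[0],c[1],.136];print(delta(g,np.arctan2(-L[0],L[1]))[:2])
```

```text
[ 0.5505 -0.281   0.15  ] [ 0.5875 -0.4144  0.15  ] 0.13842822318830256 [ 0.569  -0.3477  0.15  ] yaw 0.2698921820795925
knuckles [ 0.5643 -0.3234  0.016 ] [ 0.578  -0.3693  0.016 ] 0.04786638568321867
[np.float64(0.010404376246242974), np.float64(0.010109834962871999)]
(array([-0.0557,  0.1451, -0.0159]), np.float64(-0.017848929579159012))
```

Emit:
carry_out([
  [0,-0.018,0,-0.056,0,-0.016,-1],
  [0,0,0,0,0.05,0,-1],
  [0,0,0,0,0.05,0,-1],
  [0,0,0,0,0.03,0,-1],
  [0,0,0,0,0.013,0,-1],
  [0,0,0,0,0,0,-1],
], squeeze=60)

```text
time: 10.98
eef_pos: [0.5683, -0.3475, 0.1369]
tcp_rot: [0.563, -0.428, 0.428, -0.563]
contact_force: [0.3, -0.6, 1.1]
opening: 1.003
```

Run:
```python
from h import *
s=get_state();print(s["time"],s["contact_force"],delta([.569,-.3477,.136],.268))
```

```text
10.975 [ 0.2701 -0.5748  1.0664] (array([0.0004, 0.0009, 0.0006]), np.float64(0.0015579476743095566), 'down axis', array([ 0.0003, -0.0003, -1.    ]), 'yaw', np.float64(0.2695579476743096))
```

Emit:
carry_out([
  [0,0,0,0,0,0.0005,1],
  [0,0,0,0,0,0,1],
  [0,0,0,0,0,0,1],
  [0,0,0,0,0,0,1],
  [0,0,0,0,0,0,1],
  [0,0,0,0,0,0,1],
], squeeze=60)

```text
time: 11.72
eef_pos: [0.5686, -0.3476, 0.1368]
tcp_rot: [0.563, -0.428, 0.429, -0.563]
contact_force: [-1.0, -0.0, 2.7]
opening: 0.113
```

Emit:
carry_out([
  [0,0,0,0,-0.01,0,1],
  [0,0,0,0,-0.02,0,1],
  [0,0,0,0,-0.02,0,1],
  [0,0,0,0,0,0,1],
])

```text
time: 12.22
eef_pos: [0.5698, -0.3486, 0.1904]
tcp_rot: [0.563, -0.426, 0.431, -0.562]
contact_force: [-0.3, 0.4, -2.5]
opening: 0.108
```

Lid lifted: about 2.5 N hanging, opening 0.108, which is roughly 10 mm.

Emit:
carry_out([
  [0,0,0,0,-0.03,0,1],
  [0,0,0,0,-0.04,0,1],
  [0,0,0,0,-0.04,0,1],
  [0,0,0,0,-0.035,0,1],
  [0,0,0,0,0,0,1],
])

```text
time: 12.85
eef_pos: [0.5694, -0.3483, 0.3356]
tcp_rot: [0.563, -0.426, 0.431, -0.562]
contact_force: [0.3, -0.2, -2.0]
opening: 0.106
```

Emit:
carry_out([
  [0,0,0,-0.03,0,0.0065,1],
  [0,0,0,-0.045,0,0.01,1],
  [0,0,0,-0.05,0,0.011,1],
  [0,0,0,-0.05,0,0.011,1],
  [0,0,0,-0.05,0,0.011,1],
  [0,0,0,-0.05,0,0.011,1],
  [0,0,0,-0.05,0,0.011,1],
  [0,0,0,-0.045,0,0.01,1],
  [0,0,0,-0.035,0,0.006,1],
  [0,0.05,0,0,0,0,1],
])

```text
time: 14.1
eef_pos: [0.5437, 0.0688, 0.3282]
tcp_rot: [0.553, -0.443, 0.44, -0.551]
contact_force: [0.6, -1.0, -3.1]
opening: 0.108
```

Emit:
carry_out([
  [0,0,0,0,0,0,1],
  [0,0,0,0,0,0,1],
  [0,0,0,0,0,0,1],
])

```text
time: 14.48
eef_pos: [0.5451, 0.0657, 0.3307]
tcp_rot: [0.552, -0.443, 0.442, -0.551]
contact_force: [0.7, 0.2, -3.1]
opening: 0.11
```

Run:
```python
from h import *
import pickle
s=get_state();print(s["time"],s["eef_pos"],rxy(s["eef_pos"]),s["contact_force"],s["opening"],delta(s["eef_pos"])[-3:])
m=camera_model("wrist");a=read_camera("wrist");pickle.dump(m,open("w4.pkl","wb"));cv2.imwrite("pics/w4.png",a)
cv2.imwrite("pics/w4b.png",cv2.resize(a,None,fx=1.55,fy=1.55,interpolation=cv2.INTER_CUBIC))
```

```text
14.475 [0.5451 0.0657 0.3307] [ 0.0184 -0.0397] [ 0.6624  0.214  -3.0847] 0.11026739160638988 (array([-0.001 ,  0.0001, -1.    ]), 'yaw', np.float64(0.21848394578086158))
```

View pics/w4b.png

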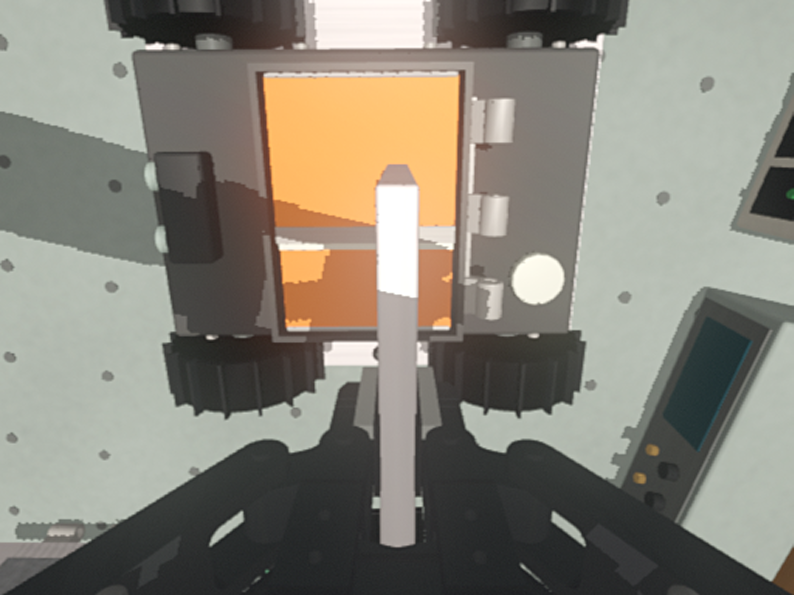

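The picture shows both flaps flat with the long one lapping. The fixed knuckles are near (498,121), (492,215) and (488,299) at 1.55x, and the lid's top edge runs from (397,184) to (397,545). I'll refine with enlarged tiles.

Run:
```python
from h import *
a=cv2.imread("pics/w4.png");ts=[]
for cx,cy in [(319,78),(316,139),(314,193),(256,118),(256,345),(300,42)]:
    x0,y0=cx-22,cy-22;f=6;crop(a,"pics/t.png",x0,y0,x0+44,y0+44,f);t=cv2.imread("pics/t.png")
    for k in range(0,44,5):
        cv2.putText(t,str(x0+k) if k%10==0 else "|",(int((k+.5)*f)-6,258),0,.3,(0,0,255),1);cv2.putText(t,str(y0+k) if k%10==0 else "-",(245,int((k+.5)*f)+3),0,.3,(0,0,255),1)
    ts.append(t)
cv2.imwrite("pics/tiles.png",np.vstack([np.hstack(ts[:3]),np.hstack(ts[3:])]))
```

```text
(no output)
```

View pics/tiles.png

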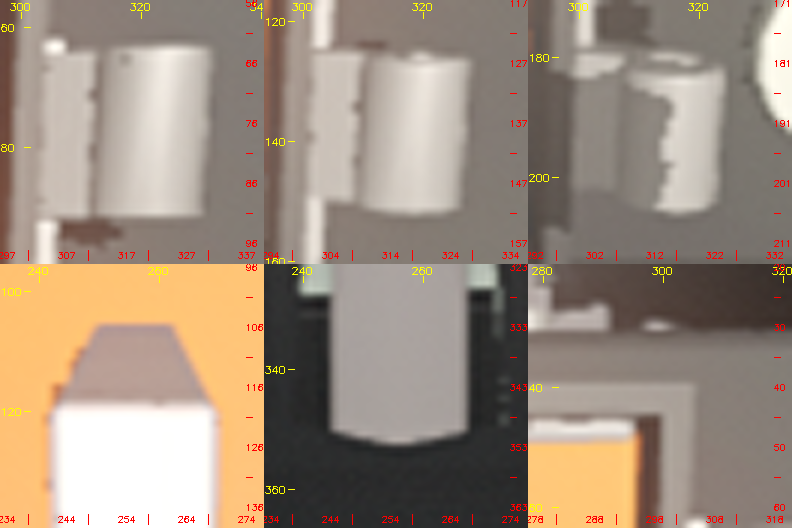

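```bash
cat > fk.py <<'E'
from h import *
import pickle
from scipy.optimize import least_squares
m=pickle.load(open("w4.pkl","rb"));P=np.array(m["pose"]);K=np.array(m["camera_matrix"])
pr=lambda X:(lambda q:q[:,:2]/q[:,2:])((X-P[:3,3])@P[:3,:3]@K.T)
obs=[(.05,313.25,331.1,63.2,91.5),(0,310.25,327,126,151.8),(-.05,307.7,323.65,179.5,205.8)]
t=np.linspace(0,2*np.pi,181);cx=.074+.008*np.cos(t);cz=.18+.008*np.sin(t)
def res(p):
    r=[]
    for y,l,rr,a,b in obs:
        T=lambda Y:pr(np.array([rover(p[:2],p[2],(x,Y,z)) for x,z in zip(cx,cz)]))
        mid,lo,hi=T(y),T(y-.011),T(y+.011)
        sel=lambda q:q
        r+=[mid[:,0].min()-l,mid[:,0].max()-rr,min(hi[:,1].min(),lo[:,1].min())-a,max(lo[:,1].max(),hi[:,1].max())-b]
    return np.array(r)
if __name__=="__main__":
    s=least_squares(res,[.5185,.1005,.218]);print(s.x,s.fun.reshape(3,4))
    e=get_state()["eef_pos"];M=R.from_quat(get_state()["tcp_rot"]).as_matrix()
    zt=.3307+.0132
    for n,(u,v) in dict(fl=(242.2,119),fr=(269.2,119),nl=(244.7,350.5),nr=(267.3,350.5)).items(): print(n,M.T@(px2w("",u,v,zt,m)-e))
    print("cam in tool",M.T@(P[:3,3]-e))
    g=rover(s.x[:2],s.x[2],(.074,0,.3008));print(g,delta(g,s.x[2]))
E
python3 fk.py
```

```text
[0.5178 0.1005 0.223 ] [[-0.9075  0.8921 -0.2971  0.5419]
 [-0.8064  0.9472 -1.0912  0.7713]
 [-0.8484  0.6867 -0.6658  0.8127]]
fl [-0.0699 -0.013  -0.0049]
fr [-0.0699 -0.013   0.0045]
nl [ 0.0311 -0.013  -0.0051]
nr [ 0.0311 -0.013   0.005 ]
cam in tool [-0.0786 -0.1227  0.    ]
[0.59   0.1169 0.3008] (array([-0.0402,  0.0301,  0.0549]), np.float64(-0.004607784174021162), 'down axis', array([-0.0006,  0.    , -1.    ]), 'yaw', np.float64(0.21838572905181414))
```

The lid sits centred in the grip (ends at ±0.070, faces ±5 mm). The bay axis agrees between the top camera and both wrist views to about 0.5 mm. Moving to hover above the gaps.

Emit:
carry_out([
  [0,-0.003,0,-0.01,0,0.014,1],
  [0,0,0,-0.012,0,0.016,1],
  [0,0,0,-0.01,0,0.014,1],
  [0,0,0,-0.008,0,0.011,1],
  [0,0,0,0,0,0,1],
  [0,0,0,0,0,0,1],
])

```text
time: 15.28
eef_pos: [0.5899, 0.1173, 0.3311]
tcp_rot: [0.553, -0.442, 0.441, -0.552]
contact_force: [-0.4, 0.6, -3.2]
opening: 0.105
```

Run:
```python
from h import *
s=get_state();print(s["time"],s["contact_force"],s["wrist_torque"],s["opening"],delta([.5903,.1168,.3008],.221))
```

```text
15.275 [-0.3868  0.6202 -3.2306] [ 0.0064 -0.001  -0.0273] 0.10528734963488134 (array([0.0005, 0.0303, 0.0003]), np.float64(0.0011979688036740932), 'down axis', array([-0.0006, -0.0004, -1.    ]), 'yaw', np.float64(0.2221979688036741))
```

Now descending in stages while watching the force.

Emit:
carry_out([
  [0,0,0,0.0005,0.006,0.0003,1],
  [0,0,0,0,0.005,0,1],
  [0,0,0,0,0.004,0,1],
  [0,0,0,0,0,0,1],
])

```text
time: 15.78
eef_pos: [0.5901, 0.1167, 0.3156]
tcp_rot: [0.553, -0.442, 0.441, -0.552]
contact_force: [0.4, 0.3, -2.8]
opening: 0.105
```

Emit:
carry_out([
  [0,0,0,0,0.003,0,1],
  [0,0,0,0,0.003,0,1],
  [0,0,0,0,0,0,1],
])

```text
time: 16.15
eef_pos: [0.5903, 0.1169, 0.3099]
tcp_rot: [0.552, -0.442, 0.441, -0.552]
contact_force: [0.5, 0.1, -2.0]
opening: 0.114
```

Emit:
carry_out([
  [0,0,0,0,0.003,0,1],
  [0,0,0,0,0.003,0,1],
  [0,0,0,0,0.003,0,1],
  [0,0,0,0,0,0,1],
  [0,0,0,0,0,0,1],
])

```text
time: 16.77
eef_pos: [0.5905, 0.1169, 0.3014]
tcp_rot: [-0.552, 0.442, -0.442, 0.552]
contact_force: [0.1, 0.3, -2.2]
opening: 0.104
```

Run:
```python
from h import *
for i in range(2):
    s=get_state();print(s["time"],s["contact_force"],s["wrist_torque"],s["opening"],delta([.5903,.1168,.3008],.221))
    a=read_camera("scene")
cv2.imwrite("pics/s5.png",a);b=read_camera("wrist");cv2.imwrite("pics/w5.png",b)
crop(a,"pics/t.png",225,110,345,230,5)
```

```text
16.775 [ 0.1054  0.2611 -2.2334] [-0.0117  0.0402  0.0212] 0.10422779919657386 (array([ 0.    ,  0.0006, -0.0002]), np.float64(0.0009953044427892244), 'down axis', array([ 0.0001, -0.    , -1.    ]), 'yaw', np.float64(0.22199530444278923))
16.825 [-0.8587 -0.6447 -2.5063] [0.0145 0.0098 0.0119] 0.10911666865688086 (array([ 0.    ,  0.0007, -0.0002]), np.float64(0.001007960017162246), 'down axis', array([ 0.0002, -0.    , -1.    ]), 'yaw', np.float64(0.22200796001716225))
```

View pics/t.png

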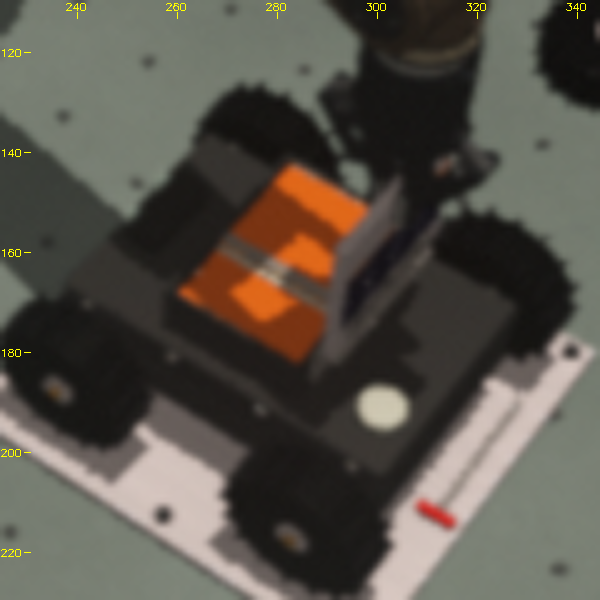

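No contact: the force still shows only the lid's weight (about 2.5 N). The scene crop shows the lid upright behind the bay with its cells facing outward, flaps flat and the pin untouched at (313,205). I'll trim the 0.6 mm in height and cross-check the projections against this picture.

Emit:
carry_out([
  [0,0.001,0,0,0.0006,-0.0002,1],
  [0,0,0,0,0,0,1],
  [0,0,0,0,0,0,1],
  [0,0,0,0,0,0,1],
])

```text
time: 17.42
eef_pos: [0.5902, 0.1168, 0.3007]
tcp_rot: [0.552, -0.442, 0.442, -0.552]
contact_force: [0.1, 0.0, -2.2]
opening: 0.107
```

Run:
```python
from h import *
s=get_state();print(s["time"],s["contact_force"],s["opening"],delta([.5903,.1168,.3008],.221))
c=(.5180,.1007)
for y in (.05,0,-.05): print("kn",y,w2px("scene",rover(c,.221,(.074,y,.18))))
for x in (-.005,.005):
  for z in (.314,.194): print("lid",x,z,w2px("scene",rover(c,.221,(.074+x,-.07,z))))
m=lambda f,x0,y0,x1,y1,k:cv2.resize(cv2.imread(f)[y0:y1,x0:x1],None,fx=k,fy=k,interpolation=cv2.INTER_CUBIC)
A=m("pics/scene0.png",262,130,302,170,9);B=np.clip(m("pics/s5.png",280,140,320,195,9).astype(float)*1.8,0,255).astype(np.uint8)
for im,x0,y0 in((A,262,130),(B,280,140)):
    for k in range(0,60,5):
        cv2.putText(im,str(x0+k),(int((k+.5)*9)-9,9),0,.32,(0,255,255),1);cv2.putText(im,str(y0+k)+"-",(0,int((k+.5)*9)+3),0,.32,(0,255,255),1)
H=np.zeros((495,730,3),np.uint8);H[:360,:360]=A;H[:,370:]=B;cv2.imwrite("pics/cmp.png",H)
```

```text
17.425 [ 0.1394  0.0096 -2.2187] 0.10710689879094068 (array([ 0.    , -0.0001,  0.0001]), np.float64(2.2364099556804184e-05), 'down axis', array([-0., -0., -1.]), 'yaw', np.float64(0.2210223640995568))
kn 0.05 [307.0682 161.0617]
kn 0 [299.6086 169.9197]
kn -0.05 [291.9272 179.041 ]
lid -0.005 0.314 [290.5297 159.2149]
lid -0.005 0.194 [287.9044 179.8479]
lid 0.005 0.314 [293.0746 160.6732]
lid 0.005 0.194 [290.2639 181.252 ]
```

View pics/cmp.png

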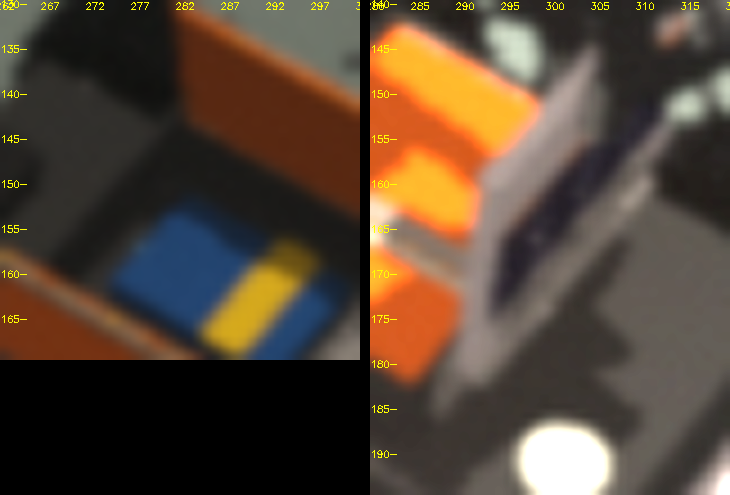

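Run:
```python
from h import *
print(sign_off());s=get_state();print(s["time"],s["eef_pos"],s["contact_force"])
```

```text
the job is handed in; nothing more can be done
None
the job is handed in; nothing more can be done
```

I handed the job in at about 17.4 s of the 69 s. Both flaps are shut and the lid is hanging in the gripper with its two knuckles in the bay's gaps.

- **Flaps:** I pushed the short one down first, then the long one over it. Each came up solid against its stop at about 8 N. A wrist picture showed both flat, and they were still flat in the last scene picture.
- **Lid:** I lifted the middle-sized lid from the rack and lowered it from above with its solar cells facing away from the bay. No contact force appeared on the way in.
- **Final checks:** The tool was within about 0.1 mm of the target I had measured, and pointing straight down. The only force was the lid's weight, about 2.2 N. The pin looked untouched in the last scene picture. I did not look again at the other loose items after the early views.
- **Hinge position:** Two wrist views and the top camera agreed on the hinge axis to about 0.5 mm.
- **Not confirmed:**
  - The knuckles cannot be seen directly once the lid is in place. The hole alignment therefore rests on those measurements, on cameras calibrated to about 2 mm.
  - The scene camera agreed only to about 1 to 2 px, at roughly 4 mm per pixel, so it is a weak check.
  - The readings of the hinge's turn differed by about 0.01 rad; I used 0.221.

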